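# Cull the broken cork rings

### The job

The small sorting tray holds a batch of five cork flask rings on its raised white shelf; two of them have a piece broken out and are no longer full circles. Push those two broken rings off the shelf into the sunken trough along the tray's far side so that they are wholly down inside it, sliding them rather than lifting them. The three whole rings and the rubber bung stay standing on the shelf, and the bottle and beaker behind the tray stay where they are.

Things in the scene. Friction and masses are not known exactly. Their poses are not given: they have to be found in the camera images.
- sorter: Fixed aluminium sorting tray on feet, 200 (x) x 290 (y) x 55 mm; origin on the worktop under its centre, x away from the robot, y along it, z up. In mm: the flat white shelf (top z = 49) runs from x = -97 to +15, where it ends in a straight open edge; beyond lies the trough, x = +15 to +97, dark floor z = 33, both y = -142 to +142. Walls 3 mm thick all round, top z = 55. It stands in a fixed steel tray, rim 24 mm high.
- trough (a point): Centre of the trough's floor; axes as the sorting tray's.
- shelf_mid (a point): Centre of the white shelf's top surface; axes as the sorting tray's.
- dropper: Dropper bottle, 33 mm across, 102 mm high, loose bystander behind the tray; origin at the centre of its underside.
- beaker: Small glass beaker, 50 mm across, 59 mm high, loose bystander behind the tray; origin at the centre of its underside.
- bung_mid (a point): Rubber bung, 22 mm across, 22 mm high, standing loose at the left (+y) end of the shelf; the point is its centre, 11 mm above its underside. It is not part of the batch.
- ring_a_mid (a point): Cork flask-support ring, 38 mm outer diameter, 18 mm high, bore 16 mm wide at the bottom flaring to 25 mm at the top, about 18 g, lying flat on the white shelf. Whole: a full circle. The point is its centre, 9 mm above its underside.
- ring_b_mid (a point): Cork flask-support ring, 38 mm outer diameter, 18 mm high, bore 16 mm wide at the bottom flaring to 25 mm at the top, about 18 g, lying flat on the white shelf. Whole: a full circle. The point is its centre, 9 mm above its underside.
- ring_c_mid (a point): Cork flask-support ring, 38 mm outer diameter, 18 mm high, bore 16 mm wide at the bottom flaring to 25 mm at the top, about 18 g, lying flat on the white shelf. Whole: a full circle. The point is its centre, 9 mm above its underside.
- ring_d_mid (a point): Cork flask-support ring, 38 mm outer diameter, 18 mm high, bore 16 mm wide at the bottom flaring to 25 mm at the top, about 18 g, lying flat on the white shelf. Broken: about 63 degrees of the circle is missing, with rough ends; the gap faces the point's own +x axis. The point is the centre of the full circle, 9 mm above its underside.
- ring_e_mid (a point): Cork flask-support ring, 38 mm outer diameter, 18 mm high, bore 16 mm wide at the bottom flaring to 25 mm at the top, about 18 g, lying flat on the white shelf. Broken: about 92 degrees of the circle is missing, with rough ends; the gap faces the point's own +x axis. The point is the centre of the full circle, 9 mm above its underside.

How it is judged:
At the end, for the whole second after the job is handed in: Both broken rings rest in the trough: centre at least 7 mm past the shelf edge, inside the walls, no more than 7 mm above the shelf top level (flat or on edge). The three whole rings and the bung are still on the shelf, centre at least 3 mm short of its edge, tilted less than 0.2 rad (x of ring_d_mid in the frame of sorter between 0.022 and 0.097 m and y of ring_d_mid in the frame of sorter between -0.142 and 0.142 m and z of each of ring_d_mid, ring_e_mid in the frame of sorter below 0.056 m and linear speed of each of ring_d, ring_e below 0.02 m/s and x of ring_e_mid in the frame of sorter between 0.022 and 0.097 m and y of ring_e_mid in the frame of sorter between -0.142 and 0.142 m and x of ring_a_mid in the frame of sorter between -0.097 and 0.012 m and z of ring_a_mid in the frame of sorter between 0.054 and 0.064 m and angle between each of ring_a_mid, ring_b_mid, ring_c_mid, bung_mid's own z axis and vertical below 0.2 rad and x of ring_b_mid in the frame of sorter between -0.097 and 0.012 m and z of ring_b_mid in the frame of sorter between 0.054 and 0.064 m and x of ring_c_mid in the frame of sorter between -0.097 and 0.012 m and z of ring_c_mid in the frame of sorter between 0.054 and 0.064 m and x of bung_mid in the frame of sorter below 0.012 m and z of bung_mid in the frame of sorter above 0.055 m); the robot touches nothing.
It fails at once if a ring is lifted clear (its centre more than 50 mm above its height on the shelf) (height (world z) of any of ring_a_mid, ring_b_mid, ring_c_mid, ring_d_mid, ring_e_mid above 0.108 m).
It fails at once if the dropper bottle or the beaker is moved by more than 40 mm (distance of any of dropper, beaker from where it was at the start of the episode above 0.04 m).
It also fails if it takes over 38 s, if anything falls off the work surface, if the arm or the gripper's body presses on something with over 40 N, if the wrist force passes 120 N, or if a joint passes its speed limit or range.

### The arm

A 6-joint arm with a two-finger parallel gripper is mounted at the origin on a cart in front of the work surface, level with it; the furniture and walls round the work are solid. World frame = base frame: x ahead of the robot, y to its left, z up, the work surface at z = 0. Lengths are in m, angles in rad, forces in N, time in s.
With the tool pointing down it reaches from about 0.3 to 0.875 m from the base axis. Payload 6.4 kg.
Tool frame: the origin (TCP) lies on the mounting face of the last link; the fingertips stand nose_length ahead of it and the grasp point (between the pads) lies 155 mm ahead of it (nose_length is the distance from the TCP to the fingertips, in m); z points along the fingers, y is the line along which they close (so a half turn about z gives the same grasp; the last joint's range is limited). The gripper opens to 85 mm and grips with 20 to 120 N. Pads are 22 mm wide; open, the fingers measure 114 mm over their backs; the gripper's body (76 mm by 85 mm) begins 54 mm behind the grasp point. The pads swing forward as they close: fully open they stand 13 mm farther back than shut.
Start: joints at [-1.354, 0.181, 1.607, -0, 1.354, -0.206], TCP at [0.236, -0.524, 0.405] pointing down, gripper open.
Joint ranges: [-2.99, 2.99], [-0.89, 2.07], [0.3, 2.58], [-1.14, 4.28], [0, 2.63], [-3.12, 3.12]. Speed limits (rad/s): [2.57, 2.57, 3.01, 3.14, 3.14, 3.14].

### API

Orientations are given as a rotation vector (axis times angle).
In Python, from rig import * gives the robot as it stands.
- The arm moves only by the shell command python3 -m handwheel 'ROWS'. ROWS is JSON, a list of rows, each an object of numbers: "x", "y", "z": the shift along the tool's x, y, z in mm; "spin": the turn about the tool's z in rad; "grip": the opening, from 0 (shut) to 1 (fully open). In form: [{"x": .., "y": .., "z": .., "spin": .., "grip": ..}, ...]. A call has 1 to 8 rows; each row shifts and turns the commanded pose from where the row before left it, along the tool's axes as they then stand; what a row does not reach is not made up. A row lasts 1/8 s, in which the tool goes at most 62.5 mm and 10.7 degrees, less where a joint would pass 70% of its speed; a pose out of reach is approached as far as the arm can. A call with a gripper value outside its range is refused whole. The fingers move at their own pace and stop on an object; the grip force is fixed at half the most. Time passes only in rows, so rows that do not move let the fingers close. It gives the time, the measured TCP pose, the force, the opening and the grip force at its end, in the units of the state.
- get_state(): the state, without advancing time (a new reading comes with each control period).
- grab_frame(name): name is "scene" or "top" or "wrist"; returns (picture, depth): 480x640x3 uint8, blue, green, red; 480x640 float32, m along the optical axis (not along the pixel's ray), 0 where there is no reading.
- camera_params(name): a dict with "K" (3x3 intrinsics, pixels), "R" (3x3) and "t" (3): a world point X has camera coordinates R X + t. Camera axes: x right, y down, z forward; pixel columns grow to the right and rows downward; lengths in m; the calibration is good to about 2 mm. The wrist camera is an equidistant fisheye: a pixel r from the principal point sees the ray r / f radians off the axis. A picture is of the moment at which its call begins: read the wrist's pose just before it. camera_params takes no time and is no camera call; for the wrist camera it gives the pose at the moment of the call.
- job_done(): hands the job in; it is judged then, once.
The state is a dict: "time": time; "joint_positions": joint angles; "dq": joint speeds; "tau": joint torques, N m; "ee_pos": TCP position; "tool_rot": TCP orientation; "wrist_force": force on the tool from outside, world axes, zero at the start; "torque": the same for the moment, N m; "width": finger opening in m; "grasp_force": force on a finger pad.
Only numpy, scipy, OpenCV 4.12 (cv2) and the standard library are available. Lean on these libraries where they do the work, as an engineer would, in place of code of your own. Each camera call takes 0.05 s, during which the arm holds its last target. There are 200 camera calls.

## Working session

There is one attempt and no reset: what is moved stays moved. The work goes in short steps, Python scripts to look and compute and a shell command to move; the robot and the scene stay as the last step left them, time stands still between calls to the robot, and variables do not carry over. Pictures are saved under pics/ and viewed, at most 10 in all, crops included, and the job is handed in when it is done.

```bash
mkdir -p pics; python3 - <<'E'
from rig import *
import cv2,numpy as np
s=get_state();print(s)
for n in ("scene","top"):
    p,d=grab_frame(n);cv2.imwrite(f"pics/{n}0.png",p);np.save(f"pics/{n}0.npy",d)
    c=camera_params(n);print(n,c)
E
```

```text
{'time': 0.0, 'joint_positions': array([-1.35432276e+00,  1.81533557e-01,  1.60798367e+00,  1.63425049e-05,
        1.35381628e+00, -2.06298710e-01]), 'dq': array([ 0.00055705, -0.0014695 ,  0.00257155,  0.00101467, -0.00083054,
        0.00050038]), 'tau': array([-4.08945798e-04, -4.44882202e+01, -3.51331902e+01, -2.93407838e-04,
        9.07807698e-03, -2.84174450e-05]), 'ee_pos': array([ 0.23588106, -0.52411732,  0.40379986]), 'tool_rot': array([-3.06996301e+00, -6.58783777e-01, -1.11458136e-05]), 'wrist_force': array([-0.0012682 , -0.06426097, -0.193372  ]), 'torque': array([-0.02839292, -0.06010196,  0.07064157]), 'grasp_force': 0.0, 'width': 0.08567394776972219}
scene {'K': array([[499.46144364,   0.        , 320.62390398],
       [  0.        , 499.46144364, 247.30666792],
       [  0.        ,   0.        ,   1.        ]]), 'R': array([[ 0.85629373, -0.51624121,  0.0160021 ],
       [-0.28187092, -0.49305471, -0.82307098],
       [ 0.43279307,  0.70027999, -0.56771304]]), 't': array([-0.57565714,  0.18323806,  0.70342399])}
top {'K': array([[511.47359354,   0.        , 312.92299388],
       [  0.        , 511.47359354, 240.28828888],
       [  0.        ,   0.        ,   1.        ]]), 'R': array([[ 2.36984455e-03, -9.99698434e-01, -2.44422847e-02],
       [-9.96525126e-01, -3.25859704e-04, -8.32920580e-02],
       [ 8.32589752e-02,  2.45547401e-02, -9.96225380e-01]]), 't': array([-0.08740836,  0.59425668,  0.86581693])}
```

View pics/top0.png

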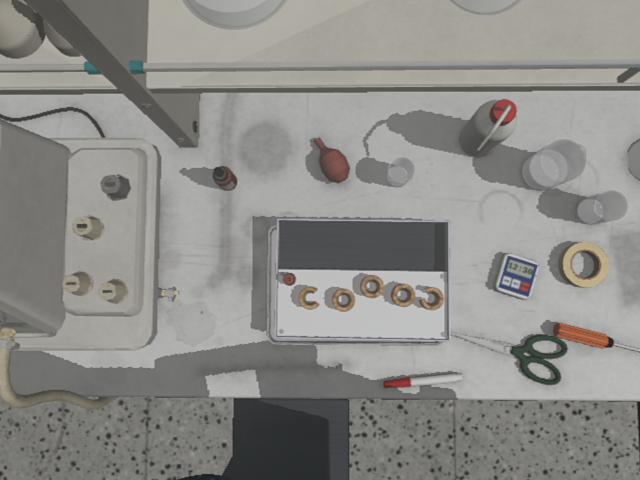

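View pics/scene0.png

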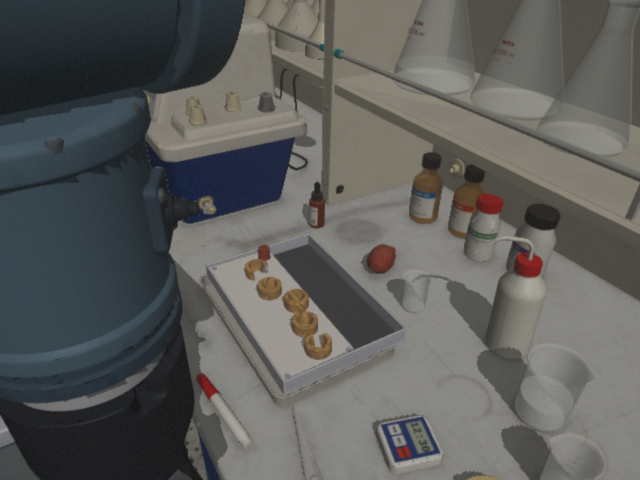

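The top view shows five rings on the shelf at about (309,297), (343,299), (372,286), (403,294) and (431,298). The outer two look C-shaped, with their gaps facing inward. The bung is at (289,279), close to the left broken ring. Next I'll measure these positions.

```bash
cat > h.py <<'E'
import numpy as np,cv2
def cast(c,u,v,z):
    d=c["R"].T@np.linalg.solve(c["K"],[u,v,1.]);o=-c["R"].T@c["t"]
    return o+d*(z-o[2])/d[2]
def mask(p):
    h=cv2.cvtColor(p,cv2.COLOR_BGR2HSV)
    return cv2.inRange(h,(8,70,60),(25,255,255))
E
python3 - <<'E'
from rig import *
import rig
from h import *
print([n for n in dir(rig) if n[0]!='_'])
print("nose",getattr(rig,"nose_length",None))
p=cv2.imread("pics/top0.png");c=camera_params("top")
m=mask(p);m[:265]=0;m[320:]=0;m[:,:270]=0;m[:,450:]=0
cs,_=cv2.findContours(m,cv2.RETR_EXTERNAL,cv2.CHAIN_APPROX_NONE)
for k in cs:
    if cv2.contourArea(k)<40: continue
    (u,v),r=cv2.minEnclosingCircle(k);M=cv2.moments(k)
    print("ring",round(u,1),round(v,1),round(r,1),cv2.contourArea(k),cast(c,u,v,.062).round(4))
print("bung",cast(c,289,277,.071).round(4))
# tray: outer wall top corners seen
for u,v in((278,219),(448,222),(448,338),(277,340)): print(cast(c,u,v,.055).round(4))
# shelf edge
for u,v in((279,270),(440,272)): print("edge",cast(c,u,v,.049).round(4))
cv2.imwrite("pics/crop.png",cv2.resize(p[205:350,260:460],(800,580),interpolation=cv2.INTER_CUBIC))
E
```

```text
['MotionError', 'camera_params', 'get_state', 'grab_frame', 'job_done', 'nose_length']
nose 0.1734
ring 343.3 299.4 10.9 348.0 [ 0.4935 -0.1377  0.062 ]
ring 431.5 298.1 11.2 145.5 [ 0.4961 -0.2822  0.062 ]
ring 309.5 297.5 11.1 157.5 [ 0.4965 -0.0821  0.062 ]
ring 403.0 295.0 11.4 363.0 [ 0.5011 -0.2357  0.062 ]
ring 371.8 286.1 11.3 349.0 [ 0.5155 -0.1848  0.062 ]
bung [ 0.5301 -0.0487  0.071 ]
[ 0.6278 -0.0284  0.055 ]
[ 0.6225 -0.3132  0.055 ]
[ 0.4309 -0.3095  0.055 ]
[ 0.4263 -0.0283  0.055 ]
edge [ 0.542  -0.0302  0.049 ]
edge [ 0.5392 -0.2997  0.049 ]
```

View pics/crop.png

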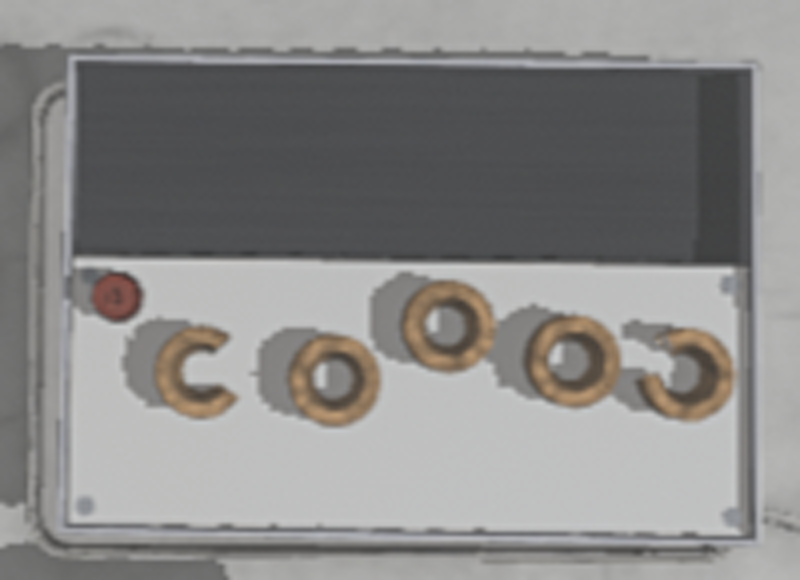

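The crop confirms the outer two rings are broken. The left one, at (200,371), has its gap facing right, and the right one, at (688,373), has its gap facing left. I'll straddle each ring along x, squeeze lightly, and slide it over the edge. First I spin the tool so that its y axis lines up with world x.

```bash
python3 -m handwheel '[{"spin":-0.164,"grip":0.65},{"spin":-0.164},{"spin":-0.164},{"spin":-0.164},{"spin":-0.164},{"spin":-0.164},{"spin":-0.164}]' && python3 -m handwheel '[{"x":40,"y":43},{"x":40,"y":43},{"x":40,"y":43},{"x":40,"y":43},{"x":41,"y":44},{"x":41,"y":44},{},{}]'; python3 -c "
from rig import *
import cv2
print(get_state()); p,_=grab_frame('wrist');print(camera_params('wrist'));cv2.imwrite('pics/w1.png',p)"
```

```text
{'time': 0.1, 'joint_positions': array([-1.35430297e+00,  1.81463894e-01,  1.60789107e+00, -1.57137031e-05,
        1.35383978e+00, -2.06278503e-01]), 'dq': array([ 0.00030037, -0.00147208, -0.00171037,  0.00019441,  0.00010627,
        0.00065802]), 'tau': array([-1.27785511e-04, -4.45875943e+01, -3.52239096e+01, -1.97065829e-04,
        4.10004111e-03,  1.89107192e-05]), 'ee_pos': array([ 0.23589167, -0.52413494,  0.40388383]), 'tool_rot': array([-3.07009670e+00, -6.58822923e-01,  3.69340124e-05]), 'wrist_force': array([0.54826731, 0.25495875, 1.04237014]), 'torque': array([0.03248149, 0.01395131, 0.00916628]), 'grasp_force': 0.0, 'width': 0.0854122993469558}
{'K': array([[371.64829954,   0.        , 322.08232791],
       [  0.        , 371.64829954, 238.80757145],
       [  0.        ,   0.        ,   1.        ]]), 'R': array([[ 4.10015476e-01, -9.12078156e-01, -8.64264779e-04],
       [-8.74281134e-01, -3.93293815e-01,  2.84521482e-01],
       [-2.59845738e-01, -1.15902600e-01, -9.58669275e-01]]), 't': array([-0.57434834, -0.03682624,  0.37876426])}schema error: expected keys x, y, z, spin, grip
```

View pics/w1.png

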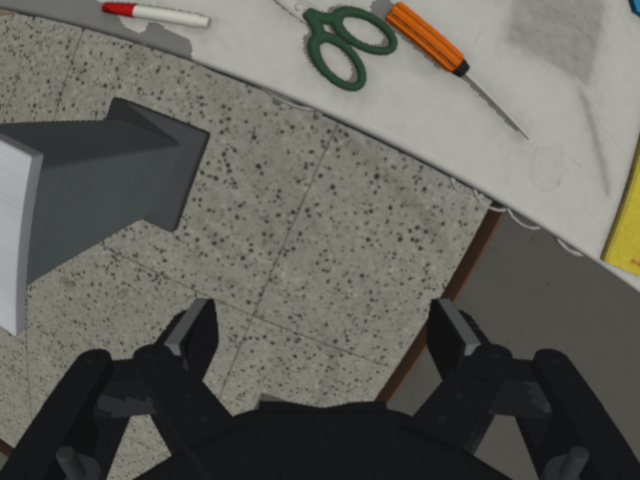

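The view is still from the start pose: fingers at (200,340) and (450,340), floor below. The call was refused because each row must carry every key.

```bash
python3 -m handwheel '[{"x":0,"y":0,"z":0,"spin":-0.164,"grip":0.65},{"x":0,"y":0,"z":0,"spin":-0.164,"grip":0.65},{"x":0,"y":0,"z":0,"spin":-0.164,"grip":0.65},{"x":0,"y":0,"z":0,"spin":-0.164,"grip":0.65},{"x":0,"y":0,"z":0,"spin":-0.164,"grip":0.65},{"x":0,"y":0,"z":0,"spin":-0.164,"grip":0.65},{"x":0,"y":0,"z":0,"spin":-0.164,"grip":0.65}]' && python3 -m handwheel '[{"x":40,"y":43,"z":0,"spin":0,"grip":0.65},{"x":40,"y":43,"z":0,"spin":0,"grip":0.65},{"x":40,"y":43,"z":0,"spin":0,"grip":0.65},{"x":40,"y":43,"z":0,"spin":0,"grip":0.65},{"x":41,"y":44,"z":0,"spin":0,"grip":0.65},{"x":41,"y":44,"z":0,"spin":0,"grip":0.65},{"x":0,"y":0,"z":30,"spin":0,"grip":0.65},{"x":0,"y":0,"z":30,"spin":0,"grip":0.65}]'; python3 -c "
from rig import *
import cv2
s=get_state();print(s['time'],s['ee_pos'],s['tool_rot'],s['width']); p,_=grab_frame('wrist');cv2.imwrite('pics/w2.png',p)"
```

```text
time: 1.02
ee_pos: [0.2359, -0.5242, 0.4043]
tool_rot: [-2.215, -2.227, -0.001]
wrist_force: [-1.1, 0.2, 0.5]
width: 0.0555
grasp_force: 0.0
time: 2.02
ee_pos: [0.4967, -0.2812, 0.344]
tool_rot: [2.218, 2.224, -0.0]
wrist_force: [-0.1, -0.1, -1.0]
width: 0.0555
grasp_force: 0.0
2.025 [ 0.49668443 -0.28123119  0.34398205] [ 2.21835945e+00  2.22375854e+00 -9.94144804e-05] 0.05551043495482934
```

View pics/w2.png

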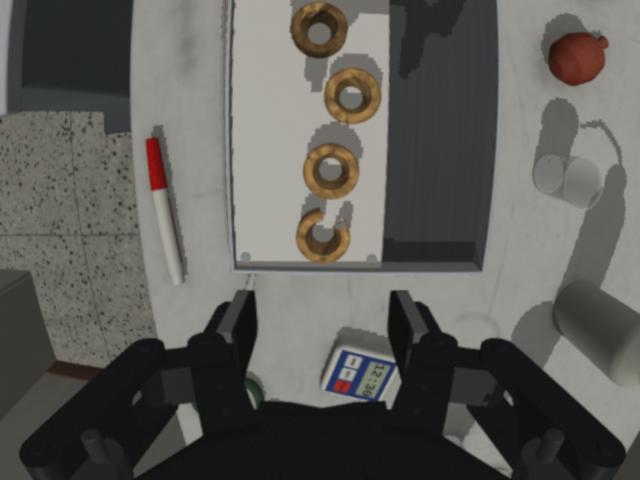

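The wrist view shows the right broken ring at (323,236) with its gap up, its whole neighbour at (331,171), and the end wall at v≈268. I'll measure them from here with the fisheye model.

```bash
cat >> h.py <<'E'
def fcast(c,u,v,z):
    K=c["K"];a=np.array([u-K[0,2],v-K[1,2]])/K[0,0];t=np.hypot(*a)
    d=c["R"].T@np.array([*(a/t*np.sin(t)),np.cos(t)]);o=-c["R"].T@c["t"]
    return o+d*(z-o[2])/d[2]
E
python3 - <<'E'
from rig import *
from h import *
p=cv2.imread("pics/w2.png");c=camera_params("wrist")
m=mask(p);m[:,:280]=0;m[:,390:]=0;m[270:]=0
for k in cv2.findContours(m,cv2.RETR_EXTERNAL,cv2.CHAIN_APPROX_NONE)[0]:
    if cv2.contourArea(k)<300: continue
    (u,v),r=cv2.minEnclosingCircle(k);print(round(u),round(v),round(r,1),fcast(c,u,v,.064).round(4))
print("edge",fcast(c,385,200,.049),"endwall",fcast(c,330,270,.055),"near",fcast(c,235,200,.055),"far",fcast(c,487,200,.055))
E
```

```text
322 235 28.1 [ 0.4935 -0.2773  0.064 ]
331 171 28.2 [ 0.499  -0.2331  0.064 ]
352 96 28.6 [ 0.5128 -0.1832  0.064 ]
319 29 28.5 [ 0.4913 -0.1377  0.064 ]
edge [ 0.53830645 -0.25503696  0.049     ] endwall [ 0.49923348 -0.30600817  0.055     ] near [ 0.43192338 -0.25394697  0.055     ] far [ 0.6150731  -0.25211312  0.055     ]
```

```bash
python3 -m handwheel '[{"x":1,"y":-2,"z":30,"spin":0,"grip":0.65},{"x":0,"y":0,"z":30,"spin":0,"grip":0.65},{"x":0,"y":0,"z":30,"spin":0,"grip":0.65},{"x":0,"y":0,"z":15,"spin":0,"grip":0.65},{"x":0,"y":0,"z":8,"spin":0,"grip":0.65},{"x":0,"y":0,"z":0,"spin":0,"grip":0.65}]' && python3 -m handwheel '[{"x":0,"y":0,"z":0,"spin":0,"grip":0.4},{"x":0,"y":0,"z":0,"spin":0,"grip":0.4},{"x":0,"y":0,"z":0,"spin":0,"grip":0.4},{"x":0,"y":0,"z":0,"spin":0,"grip":0.4},{"x":0,"y":0,"z":0,"spin":0,"grip":0.4}]'; python3 -c "
from rig import *
import cv2
p,_=grab_frame('wrist');cv2.imwrite('pics/w3.png',p[100:])"
```

```text
time: 2.82
ee_pos: [0.4941, -0.2816, 0.232]
tool_rot: [2.221, 2.221, -0.0]
wrist_force: [-0.4, 0.5, 0.3]
width: 0.0554
grasp_force: 0.0
time: 3.45
ee_pos: [0.4943, -0.2818, 0.2332]
tool_rot: [2.22, 2.22, -0.0]
wrist_force: [-1.7, 1.1, 7.2]
width: 0.0348
grasp_force: 39.8
```

View pics/w3.png

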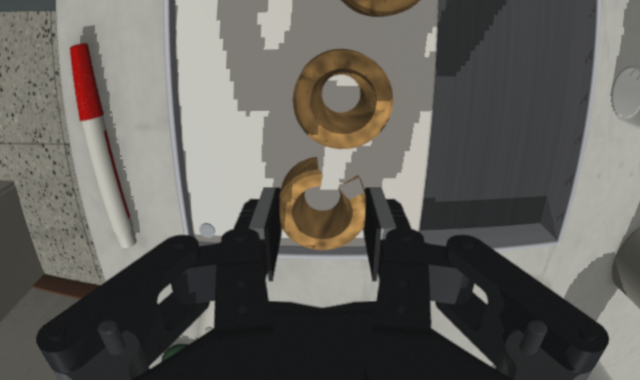

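The right broken ring, at (322,210) in the crop, is held between the pads, and the neighbour at (343,98) is clear. I'll slide it straight over the edge.

```bash
python3 -m handwheel '[{"x":0,"y":13,"z":0,"spin":0,"grip":0.4},{"x":0,"y":13,"z":0,"spin":0,"grip":0.4},{"x":0,"y":13,"z":0,"spin":0,"grip":0.4},{"x":0,"y":13,"z":0,"spin":0,"grip":0.4},{"x":0,"y":13,"z":0,"spin":0,"grip":0.4},{"x":0,"y":13,"z":0,"spin":0,"grip":0.4},{"x":0,"y":0,"z":0,"spin":0,"grip":0.4}]' && python3 -m handwheel '[{"x":0,"y":0,"z":4,"spin":0,"grip":0.4},{"x":0,"y":0,"z":0,"spin":0,"grip":0.53},{"x":0,"y":0,"z":0,"spin":0,"grip":0.53},{"x":0,"y":0,"z":0,"spin":0,"grip":0.53}]'; python3 -c "
from rig import *
import cv2
p,_=grab_frame('wrist');cv2.imwrite('pics/w4.png',p[100:])"
```

```text
time: 4.38
ee_pos: [0.5727, -0.2813, 0.2319]
tool_rot: [2.22, 2.221, 0.0]
wrist_force: [-0.1, -0.1, -0.1]
width: 0.0351
grasp_force: 39.4
time: 4.88
ee_pos: [0.5719, -0.2815, 0.2278]
tool_rot: [2.221, 2.221, 0.0]
wrist_force: [-0.1, -0.0, -0.3]
width: 0.0451
grasp_force: 0.0
```

View pics/w4.png

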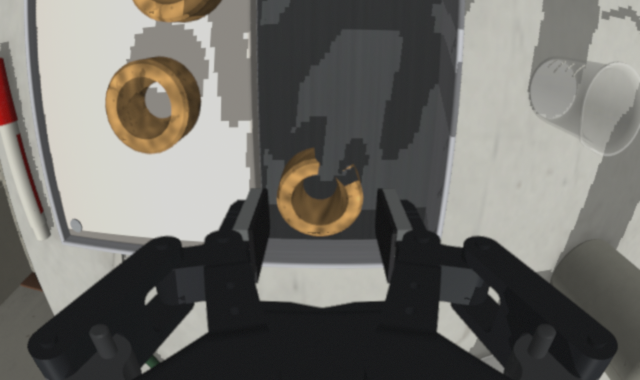

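The first ring lies free in the trough at (320,195). Next I rise and move over the left broken ring.

```bash
python3 -m handwheel '[{"x":0,"y":0,"z":-35,"spin":0,"grip":0.53},{"x":0,"y":0,"z":-40,"spin":0,"grip":0.65},{"x":40,"y":-15,"z":-40,"spin":0,"grip":0.65},{"x":40,"y":-15,"z":0,"spin":0,"grip":0.65},{"x":40,"y":-15,"z":0,"spin":0,"grip":0.65},{"x":40,"y":-16,"z":0,"spin":0,"grip":0.65},{"x":40,"y":-16,"z":0,"spin":0,"grip":0.65},{"x":0,"y":0,"z":0,"spin":0,"grip":0.65}]'; python3 - <<'E'
from rig import *
from h import *
s=get_state();print(s['ee_pos'])
c=camera_params("wrist");p,_=grab_frame('wrist');cv2.imwrite('pics/w5.png',p)
m=mask(p);m[330:]=0
for k in cv2.findContours(m,cv2.RETR_EXTERNAL,cv2.CHAIN_APPROX_NONE)[0]:
    if cv2.contourArea(k)<300: continue
    (u,v),r=cv2.minEnclosingCircle(k);print(round(u),round(v),round(r,1),fcast(c,u,v,.064).round(4))
E
```

```text
time: 5.92
ee_pos: [0.4939, -0.0791, 0.3428]
tool_rot: [-2.218, -2.224, -0.0]
wrist_force: [-0.1, -0.3, 0.3]
width: 0.0558
grasp_force: 0.0
[ 0.49393235 -0.07905914  0.34275357]
323 308 26.3 [ 0.4943 -0.1343  0.064 ]
327 240 27.9 [ 0.497  -0.0808  0.064 ]
```

View pics/w5.png

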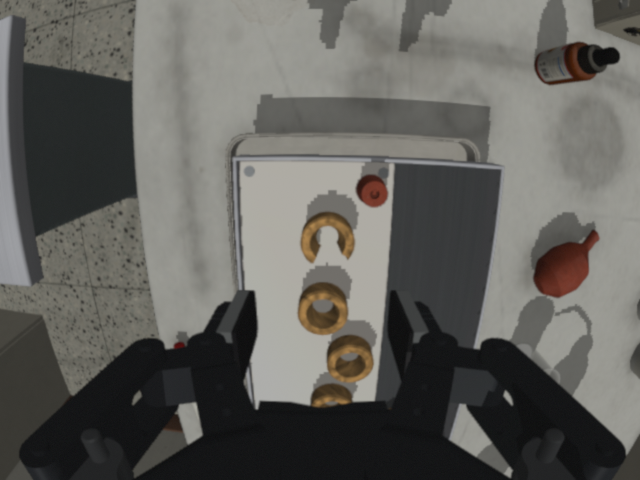

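The left broken ring is at (327,240) with its gap towards the robot's right. The bung at (372,190) is clear of the front finger's path. I'll descend and grip.

```bash
python3 -m handwheel '[{"x":-3,"y":3,"z":30,"spin":0,"grip":0.65},{"x":0,"y":0,"z":30,"spin":0,"grip":0.65},{"x":0,"y":0,"z":30,"spin":0,"grip":0.65},{"x":0,"y":0,"z":14,"spin":0,"grip":0.65},{"x":0,"y":0,"z":8,"spin":0,"grip":0.65},{"x":0,"y":0,"z":0,"spin":0,"grip":0.65}]' && python3 -m handwheel '[{"x":0,"y":0,"z":0,"spin":0,"grip":0.4},{"x":0,"y":0,"z":0,"spin":0,"grip":0.4},{"x":0,"y":0,"z":0,"spin":0,"grip":0.4},{"x":0,"y":0,"z":0,"spin":0,"grip":0.4},{"x":0,"y":0,"z":0,"spin":0,"grip":0.4}]'
```

```text
time: 6.72
ee_pos: [0.4982, -0.0847, 0.2308]
tool_rot: [2.222, 2.221, 0.0]
wrist_force: [0.5, -0.3, -0.1]
width: 0.0558
grasp_force: 0.0
time: 7.35
ee_pos: [0.4984, -0.0846, 0.2321]
tool_rot: [2.22, 2.22, 0.001]
wrist_force: [-1.3, 0.5, 5.8]
width: 0.0352
grasp_force: 41.8
```

```bash
python3 -m handwheel '[{"x":-3,"y":8,"z":0,"spin":0,"grip":0.4},{"x":-3,"y":13,"z":0,"spin":0,"grip":0.4},{"x":-2,"y":13,"z":0,"spin":0,"grip":0.4},{"x":0,"y":13,"z":0,"spin":0,"grip":0.4},{"x":0,"y":13,"z":0,"spin":0,"grip":0.4},{"x":0,"y":15,"z":0,"spin":0,"grip":0.4},{"x":0,"y":0,"z":0,"spin":0,"grip":0.4}]' && python3 -m handwheel '[{"x":0,"y":0,"z":4,"spin":0,"grip":0.4},{"x":0,"y":0,"z":0,"spin":0,"grip":0.53},{"x":0,"y":0,"z":0,"spin":0,"grip":0.53},{"x":0,"y":0,"z":0,"spin":0,"grip":0.53},{"x":0,"y":0,"z":-35,"spin":0,"grip":0.53},{"x":0,"y":0,"z":-55,"spin":0,"grip":0.53},{"x":0,"y":0,"z":-55,"spin":0,"grip":0.53}]' && python3 -m handwheel '[{"x":0,"y":-50,"z":-30,"spin":0,"grip":0.53},{"x":0,"y":-60,"z":-30,"spin":0,"grip":0.53},{"x":0,"y":-60,"z":0,"spin":0,"grip":0.53},{"x":0,"y":0,"z":0,"spin":0,"grip":0.53},{"x":0,"y":0,"z":0,"spin":0,"grip":0.53}]'; python3 -c "
from rig import *
import cv2,numpy as np
p,_=grab_frame('top');q,_=grab_frame('scene')
cv2.imwrite('pics/end.png',np.hstack([cv2.resize(p[205:350,250:460],(420,290)),q[220:420,180:420].repeat(1,0)[:200].copy() if 0 else cv2.resize(q[220:410,190:420],(351,290))]))"
```

```text
time: 8.22
ee_pos: [0.5738, -0.0924, 0.2314]
tool_rot: [2.22, 2.221, 0.001]
wrist_force: [-0.6, -0.2, -0.0]
width: 0.0348
grasp_force: 41.4
time: 9.1
ee_pos: [0.5727, -0.0923, 0.3731]
tool_rot: [-2.221, -2.221, 0.0]
wrist_force: [0.7, -0.6, 0.6]
width: 0.0453
grasp_force: 0.0
time: 9.72
ee_pos: [0.4071, -0.0925, 0.4303]
tool_rot: [2.221, 2.219, 0.001]
wrist_force: [-0.3, 0.6, -0.5]
width: 0.0451
grasp_force: 0.0
```

View pics/end.png

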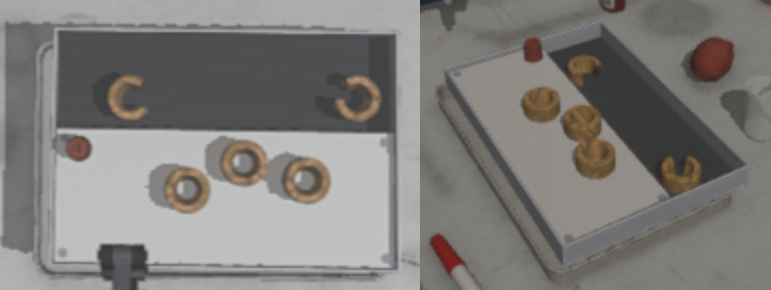

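Both broken rings lie flat in the trough, at (128,97) and (358,97). The three whole rings and the bung are still on the shelf, and the arm is clear.

```bash
python3 -c "
from rig import *
print(job_done())"
```

```text
the job is handed in; nothing more can be done
None
```

Both broken rings are in the trough, and the three whole rings and the bung are still standing on the shelf; I never moved the arm near the bottle or beaker, and I handed the job in at about 10 s (no verdict was returned).

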